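# Peg the flash screen's stay on its ringed hole

## Task

The hinged flash screen on the stand is shut and its peg stay hangs loose beside the keeper pin. Using the stay's black knob, push the spring-loaded leaf open and drop the stay's third hole from the leaf, the one ringed in yellow, fully down over the keeper pin so that the stay lies flat on the sill and holds the leaf open by itself, then let go. The pin bends easily: feel for the hole with a light touch, do not force the stay down on the pin, and leave the nut, the step block and the tube pieces where they are.

Things in the scene. Friction and masses are not known exactly. Their poses are not given: they have to be found in the camera images.
- screen_stand: Fixed stand: dark base plate 240 x 340 x 6 mm, level. Origin: centre of its underside. x runs from the robot's side to the leaf, y left along the sill, z up. Grey box-section sill at x = 5 to 55 mm, 290 mm long, top at z = 41 mm. Grey posts 25 x 25 mm, 166 mm high, at x = 95 mm, y = -130 (hinge post) and +130 mm.
- slot_middle (a point): Middle of the keeper pin's slot in the sill's top (x = 30, y = -5, z = 41 mm on the stand). The keeper pin is an upright steel pin, 9 mm in diameter, 15.5 mm high above the sill, its end slightly chamfered. It is clamped somewhere in the slot, up to 11 mm from this point along the stand's x either way, not measured. A force above 40 N bends it.
- leaf (a joint): Opening of the leaf (rad): 0 shut, at most 1.15. Amber panel in a grey frame, 218 x 126 mm, its lower edge at z = 47 mm on the stand. The free left edge swings away from the robot. A spring hinge shuts it (0.3 N m at 0, 0.6 N m at 0.65): at the stay about 6 N. With the ringed hole on the pin it reads 0.55 to 0.80; the second hole gives at most 0.51, the fourth at least 0.84.
- leaf_hinge (a point): Point on the leaf's vertical hinge axis, at the leaf's lower edge (x = 95, y = -112 mm on the stand).
- stay_pivot (a point): The stay's pivot on the leaf, at the level of the bar's underside. It moves with the leaf on a circle of 116 mm about the hinge axis: shut, it is at x = 80, y = 3, z = 41 mm on the stand (15 mm in front of the hinge axis, 115 mm to its left).
- stay_swing (a joint): Swing of the stay about its upright pivot, relative to the leaf (rad): 0 = square to the leaf, towards the robot; positive takes the knob to the left (+y of the stand). In the stand's axes the stay points, pivot to knob, along (-cos a, sin a) with a = swing + leaf. Turns freely.
- stay (a joint): Lift of the stay about a level axis through the pivot (rad): 0 = level on the sill, its lowest; up to 0.6. Falls by its weight (0.14 kg). Steel bar 22 x 6 mm, 196 mm from pivot to end, underside at z = 41 mm on the stand when level. Four holes, 11.5 mm in diameter, 65, 95, 125 and 155 mm from the pivot; the one at 125 is ringed in yellow. It clears the pin when raised 15.5 mm there.
- knob (a point): Grip point on the axis of the stay's upright round black knob, 185 mm from the pivot and 30 mm above the bar's underside. The stem is 16 mm in diameter, from the bar's top (24 mm below this point) to a head 19 mm wide, 14 to 20 mm above it; a collar 20 mm wide and 3 mm high is at its foot. Fixed to the bar: it tilts and turns with it.
- nut: Loose hex nut 30 x 34 x 16 mm lying on the base plate, right of the work, to be left alone. Origin: centre of its underside.
- tube_a: Loose tube piece, 16 mm in diameter, 42 mm long, lying behind the stand, to be left alone. Origin: centre of its underside.
- tube_b: Loose tube piece, 16 mm in diameter, 30 mm long, lying behind the stand, to be left alone. Origin: centre of its underside.
- step_block: Loose rusty steel step block, 55 x 110 x 50 mm, standing to the right of the stand, to be left alone. Origin: centre of its underside.

How it is judged:
By the outcome, as a careful person would: the job done as asked, in the order asked, and still so for the second after the job is handed in, with the robot touching nothing.
It also fails if it takes over 58 s, if anything falls off the work surface, if the arm or the gripper's body presses on something with over 40 N, if the wrist force passes 120 N, or if a joint passes its speed limit or range.

## Robot

A 7-joint arm with a two-finger parallel gripper is mounted at the origin on a cart in front of the work surface, level with it; the furniture and walls round the work are solid. World frame = base frame: x ahead of the robot, y to its left, z up, the work surface at z = 0. Lengths are in m, angles in rad, forces in N, time in s.
With the tool pointing down it reaches from about 0.4 to 0.85 m from the base axis. Payload 10.4 kg.
Tool frame: the origin (TCP) lies midway between the tips of the shut fingers; the grasp point (between the pads) lies manip.grip_depth behind it (manip.grip_depth is the distance from the TCP to the grasp point, in m); z points along the fingers, x is the direction in which the jaws open and shut, and the axes are right-handed (so a half turn about z gives the same grasp; the last joint's range is limited). The gripper opens to 85 mm and grips with 20 to 120 N. Pads are 22 mm wide; open, the fingers measure 114 mm over their backs; the gripper's body (76 mm by 85 mm) begins 54 mm behind the grasp point. The pads swing forward as they close: fully open they stand 13 mm farther back than shut.
Start: joints at [-1.139, 0.332, -0.065, 1.46, 0.022, 1.35, -0.088], TCP at [0.275, 0.561, 0.231] pointing down, gripper open.
Joint ranges: [-2.6, 2.6], [-0.5, 2.12], [-1.47, 1.34], [0.16, 2.42], [-1.27, 4.41], [0.06, 2.06], [-2.6, 2.6]. Speed limits (rad/s): [2.22, 2.22, 2.79, 2.79, 3.14, 3.14, 3.14].

## Interface

Orientations are given as a unit quaternion [x, y, z, w].
In Python, from workcell import manip gives the robot as it stands. The module is installed in compiled form; this text tells all that it offers.
- The arm moves only by the tool send_rows, never from a script. Its argument "steps" is a list of rows, each a list of 2 entries, a list of its own where there are three numbers: the shift along the tool's x, y, z in m, then the turn about the tool's z in rad. In form: [[[x, y, z], spin], ...]. A call has exactly 8 rows; each row is the pose to reach, as a shift and turn from the pose commanded when the call began, along the tool's axes at that moment; what a row does not reach only later rows make up. A row lasts 1/8 s, in which the tool goes at most 62.5 mm and 10.7 degrees, less where a joint would pass 70% of its speed; a pose out of reach is approached as far as the arm can. A call with a gripper value outside its range is refused whole. "hand" is the opening, from 0 (shut) to 1 (fully open), set as the call begins (left out, the last holds). The fingers move at their own pace and stop on an object; "force" is the grip in N (left out, the last holds). Time passes only in rows, so rows that repeat a pose let the fingers close, or fill a call up. It gives the time, the measured TCP pose, the force and the opening at its end, in the units of the state.
- manip.get_obs(): the state, without advancing time (a new reading comes with each control period).
- manip.camera(name): name is "scene" or "top"; returns (picture, depth): 420x560x3 uint8, red, green, blue; 420x560 float32, m along the optical axis (not along the pixel's ray), 0 where there is no reading.
- manip.camera_info(name): a dict with "intrinsics" (3x3 intrinsics, pixels), "pose" (4x4, takes a point from camera to world coordinates). Camera axes: x right, y up, looking along -z (the intrinsics and any distortion apply to the point x, -y, -z); pixel columns grow to the right and rows downward; lengths in m; the calibration is good to about 2 mm. A picture is of the moment at which its call begins. camera_info takes no time and is no camera call.
- manip.hand_in(): hands the job in, once; it reports no verdict.
The state is a dict: "clock": time; "joint_pos": joint angles; "joint_velocities": joint speeds; "tau": joint torques, N m; "position": TCP position; "ee_rot": TCP orientation; "ft_force": force on the tool from outside, world axes, zero at the start; "torque": the same for the moment, N m; "grip_width": opening from 0.0 (shut) to 1.0 (fully open).
Only numpy, scipy, OpenCV 4.12 (cv2) and the standard library are available. Lean on these libraries where they do the work, as an engineer would, in place of code of your own. Each camera call takes 0.05 s, during which the arm holds its last target.

## Working session

There is one attempt and no reset: what is moved stays moved. The work goes in short steps, Python scripts to look and compute and a tool call to move; the robot and the scene stay as the last step left them, time stands still between calls to the robot, and variables do not carry over. Pictures are saved under pics/ and viewed, and the job is handed in when it is done.

Besides the shell and the picture viewer there is one more tool, called after ">>>" as name(argument=value, ...) on one line, values as JSON. send_rows: Moves the arm, as the interface text tells. Its arguments: {"type":"object","properties":{"steps":{"type":"array"},"hand":{"type":"number"},"force":{"type":"number"}},"required":["steps"]}

```bash
mkdir -p pics
python3 - <<'E'
from workcell import manip
import cv2, numpy as np
print(manip.grip_depth, manip.get_obs())
for n in ("scene","top"):
    p,d=manip.camera(n); cv2.imwrite(f"pics/{n}0.png",cv2.cvtColor(p,cv2.COLOR_RGB2BGR)); np.savez(f"pics/{n}0.npz",p=p,d=d)
    i=manip.camera_info(n); print(n,i)
E
```

```text
0.0187 {'clock': 0.0, 'joint_pos': array([-1.13860378,  0.33289277, -0.06471988,  1.46094444,  0.02157757,
        1.34986178, -0.08848921]), 'joint_velocities': array([-0.00064848,  0.00138067,  0.00078676,  0.00010057,  0.0005076 ,
        0.00204795, -0.00105823]), 'tau': array([-1.52797606e-04, -6.25440502e+01,  4.89494484e-02, -3.91602087e+01,
        1.60936976e-02,  9.81323363e-03, -5.67918551e-05]), 'position': array([0.27437327, 0.56114789, 0.23050142]), 'ee_rot': array([ 8.48302476e-01,  5.29511482e-01, -5.89336350e-04,  3.88690347e-04]), 'ft_force': array([-0.18208251,  0.34882319,  0.10081194]), 'torque': array([0.02935493, 0.04712667, 0.00792007]), 'grip_width': 0.999530858086427}
scene {'intrinsics': array([[444.25181157,   0.        , 281.84471686],
       [  0.        , 444.25181157, 207.73166888],
       [  0.        ,   0.        ,   1.        ]]), 'pose': array([[ 0.57021823,  0.5451088 , -0.61457918,  0.02244759],
       [-0.82141558,  0.38862517, -0.41742895, -0.32514662],
       [ 0.01129674,  0.74285051,  0.66936202,  0.67479723],
       [ 0.        ,  0.        ,  0.        ,  1.        ]])}
top {'intrinsics': array([[431.73064556,   0.        , 276.05804239],
       [  0.        , 431.73064556, 208.73893911],
       [  0.        ,   0.        ,   1.        ]]), 'pose': array([[ 0.01144553,  0.98542261, -0.16973884,  0.39847396],
       [-0.99954493,  0.01601294,  0.02556393,  0.06943262],
       [ 0.02790929,  0.169369  ,  0.98515746,  0.94130283],
       [ 0.        ,  0.        ,  0.        ,  1.        ]])}
```

View pics/scene0.png

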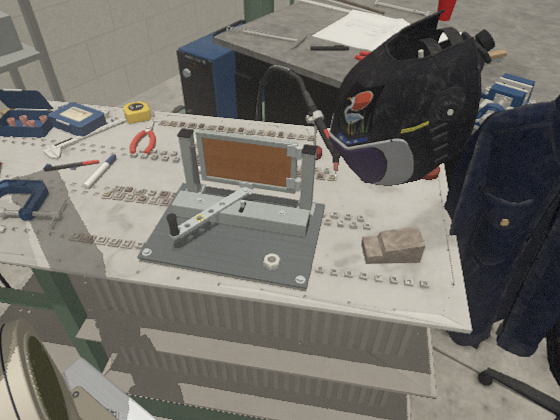

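View pics/top0.png

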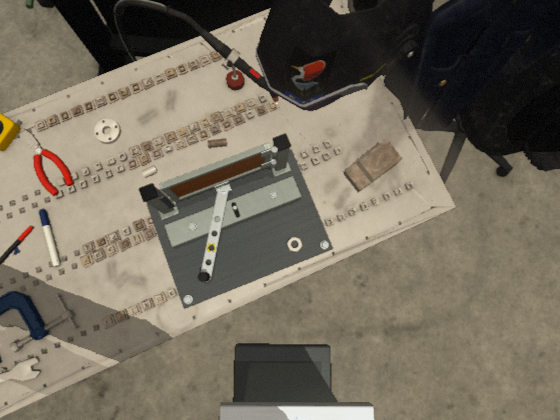

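The scene view shows the stand centred near (240,230), with the knob at (172,222) and the pin near (242,207). In the top view the knob is at (204,276), the ringed hole at (211,247), the pin and slot at (236,210), and the posts at (150,192) and (281,142). Next I'll zoom in.

```bash
cat > h.py <<'E'
from workcell import manip
import cv2, numpy as np
def info(n):
    i=manip.camera_info(n); return np.array(i["intrinsics"]),np.array(i["pose"])
def ray(n,u,v):
    K,T=info(n); d=np.array([(u-K[0,2])/K[0,0],-(v-K[1,2])/K[1,1],-1.0]); return T[:3,3],T[:3,:3]@d
def onz(n,u,v,z):
    o,d=ray(n,u,v); return o+d*(z-o[2])/d[2]
def proj(n,P):
    K,T=info(n); c=(np.atleast_2d(P)-T[:3,3])@T[:3,:3]
    return np.c_[K[0,0]*c[:,0]/-c[:,2]+K[0,2], -K[1,1]*c[:,1]/-c[:,2]+K[1,2]]
def cloud(n,d):
    v,u=np.mgrid[:d.shape[0],:d.shape[1]]; K,T=info(n)
    c=np.stack([(u-K[0,2])/K[0,0]*d,-(v-K[1,2])/K[1,1]*d,-d],-1)
    return c@T[:3,:3].T+T[:3,3]
def crop(p,u0,v0,u1,v1,s,fn):
    c=cv2.resize(p[v0:v1,u0:u1],None,fx=s,fy=s,interpolation=cv2.INTER_CUBIC)
    cv2.imwrite(fn,cv2.cvtColor(c,cv2.COLOR_RGB2BGR))
E
python3 - <<'E'
from h import *
a=np.load("pics/top0.npz"); crop(a['p'],130,120,340,320,3.8 and 3,"pics/topc.png")
b=np.load("pics/scene0.npz"); crop(b['p'],130,110,340,300,3,"pics/scenec.png")
P=cloud("top",a['d'])
for u,v in [(204,276),(211,247),(236,210),(150,192),(281,142),(188,300),(324,244),(290,205),(180,235),(222,188),(380,165),(294,244)]: print(u,v,P[v,u].round(4))
E
```

```text
204 276 [0.4103 0.1844 0.0991]
211 247 [0.473  0.1836 0.014 ]
236 210 [0.5479 0.1299 0.0505]
150 192 [0.5573 0.2767 0.1751]
281 142 [0.6563 0.0418 0.1741]
188 300 [0.3618 0.2261 0.0219]
324 244 [ 0.4821 -0.0579  0.0214]
290 205 [0.5667 0.0151 0.0156]
180 235 [0.4943 0.2444 0.0465]
222 188 [0.5926 0.1598 0.0588]
380 165 [ 0.6526 -0.1775  0.0443]
294 244 [0.4815 0.0061 0.018 ]
```

View pics/topc.png

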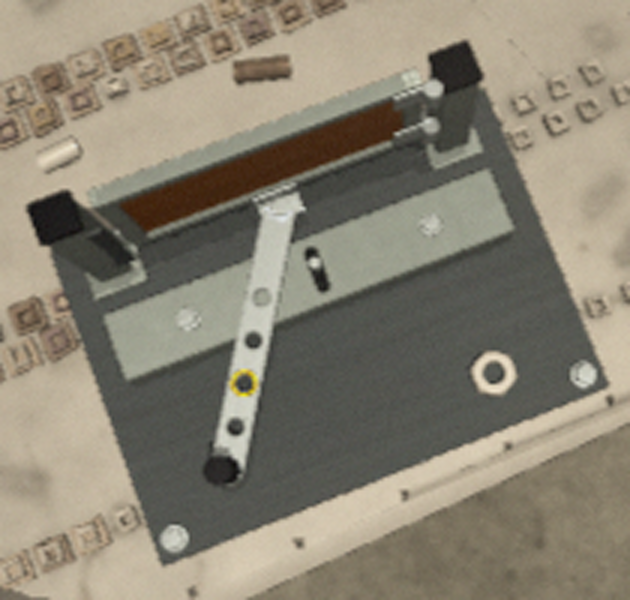

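View pics/scenec.png

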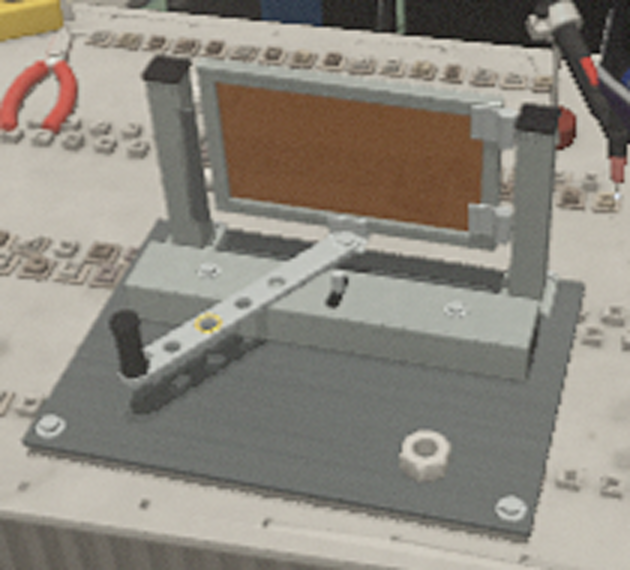

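```bash
cat > fit.py <<'E'
from h import *
from scipy.optimize import least_squares
top=[((162,566),(-120,170,6)),((607,386),(-120,-170,6)),((128,380),(5,145,41)),((514,230),(5,-145,41)),((490,170),(55,-145,41)),((105,318),(55,145,41)),((56,217),(95,130,166)),((455,65),(95,-130,166))]
sc=[((25,448),(-120,170,6)),((527,537),(-120,-170,0)),((583,285),(120,-170,6)),((528,347),(5,-145,41)),((124,283),(5,145,41)),((166,68),(95,130,166)),((540,117),(95,-130,166))]
def S2W(q,P):
    P=np.atleast_2d(P).astype(float)/1000; c,s=np.cos(q[2]),np.sin(q[2])
    return np.c_[q[0]+c*P[:,0]-s*P[:,1],q[1]+s*P[:,0]+c*P[:,1],P[:,2]]
def W2S(q,P):
    P=np.atleast_2d(P); c,s=np.cos(q[2]),np.sin(q[2]); d=P[:,:2]-q[:2]
    return np.c_[c*d[:,0]+s*d[:,1],-s*d[:,0]+c*d[:,1],P[:,2]]*1000
def res(q,which="both"):
    r=[]
    if which!="sc":
        uv=np.array([a for a,_ in top])/3.+[130,120]-1/3; r.append(proj("top",S2W(q,[b for _,b in top]))-uv)
    if which!="top":
        uv=np.array([a for a,_ in sc])/3.+[130,110]-1/3; r.append(proj("scene",S2W(q,[b for _,b in sc]))-uv)
    return np.vstack(r).ravel()
if __name__=="__main__":
    for w in ("top","sc","both"):
        s=least_squares(res,[0.5,0.12,0.35],args=(w,),loss="soft_l1"); print(w,s.x.round(4)); print(res(s.x,w).reshape(-1,2).round(1).tolist())
    q=s.x; np.save("q.npy",q)
    for n,off,u,v,z in [("top",(130,120),313,261,56.5),("scene",(130,110),340,277,56.5)]:
        print("pin",n,W2S(q,onz(n,u/3+off[0],v/3+off[1],z/1000)).round(1))
    print("knobtop",W2S(q,onz("top",220/3+130,464/3+120,.091)),"ring",W2S(q,onz("top",244/3+130,383/3+120,.047)))
    print("knobtop",W2S(q,onz("scene",125/3+130,318/3+110,.091)),"ring",W2S(q,onz("scene",208/3+130,323/3+110,.047)))
E
python3 fit.py
```

```text
top [0.5206 0.1248 0.3913]
[[0.4, -0.4], [0.3, -0.1], [-0.4, 0.5], [0.2, 0.3], [-0.6, -0.9], [-0.7, -1.1], [0.5, 0.2], [-0.0, 1.2]]
sc [0.5262 0.1319 0.3964]
[[-0.1, -2.2], [0.5, -0.2], [-0.1, -0.7], [-0.5, 0.4], [0.4, 0.9], [0.7, 1.0], [-1.3, 0.7]]
both [0.5213 0.1264 0.3943]
[[-0.1, -0.6], [-0.4, -0.7], [-1.0, 0.4], [-0.6, -0.2], [-1.5, -1.4], [-1.5, -1.2], [-0.4, 0.0], [-1.1, 0.7], [-0.1, 0.3], [1.4, 3.0], [0.9, 1.5], [0.4, 3.0], [0.7, 3.0], [1.1, 2.9], [-0.3, 2.8]]
pin top [[32.  -6.  56.5]]
pin scene [[36.7 -4.8 56.5]]
knobtop [[-76.76798245  97.49475609  91.        ]] ring [[-28.22581402  68.46769058  47.        ]]
knobtop [[-69.54640941 105.72746019  91.        ]] ring [[-19.08903352  73.54318933  47.        ]]
```

Run:
```python
from fit import *
def r4(p,w):
    import fit
    uvs=[];return_=[]
    L,off,n=(top,(130,120),"top") if w=="top" else (sc,(130,110),"scene")
    X=S2W(p,[b for _,b in L]); X[:,2]+=p[3]
    return (proj(n,X)-(np.array([a for a,_ in L])/3.+off-1/3)).ravel()
for w in("top","sc"):
    s=least_squares(r4,[.52,.12,.39,0],args=(w,),loss="soft_l1");print(w,s.x.round(4),r4(s.x,w).round(1))
for w in("top","scene"):
    d=np.load(f"pics/{w}0.npz")['d'];P=cloud(w,d).reshape(-1,3);
    # dark base plate region in the stand frame, table region
    q=np.load("q.npy");S=W2S(q,P)
    m=(abs(S[:,0]+60)<40)&(abs(S[:,1]+40)<60)&(d.ravel()>0)&(S[:,2]<12);print(w,"plate z",np.median(P[m,2]),m.sum())
    m=(abs(S[:,0]-30)<15)&(abs(S[:,1]+80)<40)&(d.ravel()>0)&(S[:,2]<90);print(w,"sill z",np.median(P[m,2]))
    m=(S[:,0]>150)&(S[:,0]<300)&(abs(S[:,1])<150)&(d.ravel()>0)&(S[:,2]<30);print(w,"table z",np.median(P[m,2]))
q1=[.5206,.1248,.3913];q2=[.5262,.1319,.3964]
print(W2S(q1,onz("top",313/3+130,261/3+120,.0565)),W2S(q2,onz("scene",340/3+130,277/3+110,.0565)))
```

```text
top [0.5204 0.1247 0.3915 0.0014] [ 0.4 -0.3  0.5 -0.1 -0.4  0.6  0.3  0.3 -0.5 -1.  -0.8 -1.   0.3  0.1
  0.1  1.1]
sc [0.5233 0.1293 0.3959 0.004 ] [-0.7 -2.2  0.9  0.1  0.4 -0.9 -0.1  0.4  0.   0.6  0.4  0.4 -0.9  0.2]
top plate z 0.011526705706765505 65
top sill z 0.050459293292927476
top table z 0.0002886569101597791
scene plate z -0.25190532949070604 3018
scene sill z 0.05133213118682234
scene table z 0.0010153316654255562
[[33.30347912 -4.69534274 56.5       ]] [[30.06557061 -8.00973873 56.5       ]]
```

Run:
```python
from fit import *
for w in("top","scene"):
    d=np.load(f"pics/{w}0.npz")['d'];P=cloud(w,d).reshape(-1,3);q=np.load("q.npy");S=W2S(q,P)
    for nm,(x,y,hx,hy,lo,hi) in dict(plate=(-60,-40,40,60,-20,40),sill=(30,-80,12,40,0,90),postL=(95,130,6,6,140,200),postR=(95,-130,6,6,140,200),table=(200,0,50,150,-20,40)).items():
        m=(abs(S[:,0]-x)<hx)&(abs(S[:,1]-y)<hy)&(d.ravel()>0)&(S[:,2]<hi)&(S[:,2]>lo)
        print(w,nm,m.sum(),np.percentile(S[m,2],[10,25,50,75,90]).round(1) if m.any() else'')
def r4(p,w,z0):
    L,off,n=(top,(130,120),"top") if w=="top" else (sc,(130,110),"scene")
    X=S2W(p,[b for _,b in L]); X[:,2]+=z0
    return (proj(n,X)-(np.array([a for a,_ in L])/3.+off-1/3)).ravel()
for z0 in (.008,.0095):
  for w in("top","sc"):
    s=least_squares(r4,[.52,.12,.39],args=(w,z0),loss="soft_l1");print(w,s.x.round(4),r4(s.x,w,z0).round(1))
```

```text
top plate 2081 [13.1 14.1 15.3 16.5 17.6]
top sill 425 [48.3 49.3 50.5 51.5 52.8]
top postL 43 [172.8 173.9 174.6 175.7 176.4]
top postR 41 [173.7 174.5 175.2 176.1 176.5]
top table 5472 [-2.2 -1.   0.5  2.6  6.7]
scene plate 1770 [14.8 15.5 16.4 17.3 18.8]
scene sill 297 [49.8 50.5 51.4 52.2 53. ]
scene postL 17 [175.6 175.8 176.6 176.9 177.1]
scene postR 20 [174.7 176.  176.7 177.  177.5]
scene table 416 [-0.9 -0.   0.9  2.7  6.3]
top [0.5195 0.1242 0.3922] [ 0.1  0.4  1.2  0.  -0.9  0.8  0.9  0.1 -0.1 -1.4 -1.3 -1.  -0.4 -0.1
  0.5  0.3]
sc [0.5202 0.1266 0.3955] [-1.5 -2.   1.3  0.6  0.8 -1.   0.2  0.4 -0.4  0.5  0.  -0.2 -0.5 -0.3]
top [0.5193 0.124  0.3923] [ 0.   0.5  1.4  0.1 -0.9  0.9  1.   0.   0.  -1.5 -1.4 -1.  -0.5 -0.1
  0.5  0.2]
sc [0.5189 0.1256 0.3952] [-1.8 -1.9  1.4  0.8  1.  -1.   0.4  0.4 -0.6  0.5 -0.1 -0.4 -0.3 -0.5]
```

Run:
```python
from fit import *
q=np.array([.5193,.125,.3935]);np.save("q.npy",q)
Z=.009
T=lambda u,v,z:W2S(q,onz("top",u/3+129.67,v/3+119.67,z+Z)).round(1)[0]
C=lambda u,v,z:W2S(q,onz("scene",u/3+129.67,v/3+109.67,z+Z)).round(1)[0]
print("pin",T(314,263,.0565),C(341,277,.0565))
print("knob",T(220,464,.091),C(125,318,.091))
print("ring",T(244,383,.047),C(208,323,.047))
a0=.55
for a in (.53,.55,.57):
  k=np.array([80-185*np.cos(a),3+185*np.sin(a),71]);print(a,k.round(1),S2W(q,k).round(4))
```

```text
pin [32.1 -5.2 65.5] [30.3 -7.1 65.5]
knob [-74.2  97.2 100. ] [-75.2 102.1 100. ]
ring [-26.1  68.6  56. ] [-24.8  70.8  56. ]
0.53 [-79.6  96.5  71. ] [[0.4088 0.1836 0.071 ]]
0.55 [-77.7  99.7  71. ] [[0.4093 0.1873 0.071 ]]
0.57 [-75.8 102.8  71. ] [[0.4099 0.1909 0.071 ]]
```

```bash
cat > plan.py <<'E'
from fit import *
Z=.009; H=33.
def pivot(f):
    c,s=np.cos(f),np.sin(f); return np.array([95-15*c+115*s,-112+15*s+115*c])
def knobS(f,a,t,h=H):
    r=185*np.cos(t)-h*np.sin(t); p=pivot(f)
    return np.array([p[0]-r*np.cos(a),p[1]+r*np.sin(a),41+185*np.sin(t)+h*np.cos(t)])
def solve(px,py,r=125.):
    s=least_squares(lambda v:pivot(v[0])+r*np.array([-np.cos(v[1]),np.sin(v[1])])-[px,py],[.6,.1]);return s.x
def tcp_for(q,f,a,t,h=H):
    w=S2W(q,knobS(f,a,t,h))[0]; w[2]+=Z-.0187; return w, np.pi/2+q[2]-a   # world TCP, x-axis angle
def pose():
    o=manip.get_obs(); e=o['ee_rot']; return o,np.array(o['position']),2*np.arctan2(e[1],e[0])
def delta(w,xa):
    o,p,th=pose(); d=w-p; c,s=np.cos(th),np.sin(th)
    sp=(th-xa+np.pi/2)%np.pi-np.pi/2
    return (1000*np.array([c*d[0]+s*d[1],s*d[0]-c*d[1],-d[2]])).round(1).tolist(),round(sp,3)
E
python3 - <<'E'
from plan import *
q=np.load("q.npy")
for px in(29,31.5,34): print(px,solve(px,-5).round(3))
f,a=solve(31.5,-5)
for F,A,t in [(0,.555,0),(0.03,.555,.1),(.06,.555,.18),(.35,.5,.18),(f,.4,.18),(f,.2,.18),(f,a,.18),(f,a,.12),(f,a,0)]:
    w,xa=tcp_for(q,F,A,t);print(round(F,2),round(A,2),t,w.round(4),round(xa,3))
w,xa=tcp_for(q,0,.555,0);w[2]+=.07;print(delta(w,xa))
E
```

```text
29 [0.661 0.056]
31.5 [0.686 0.068]
34 [0.71 0.08]
0 0.56 0 [0.4094 0.1882 0.0643] 1.409
0.03 0.56 0.1 [0.4166 0.1892 0.0826] 1.409
0.06 0.56 0.18 [0.4244 0.1901 0.0969] 1.409
0.35 0.5 0.18 [0.4549 0.1909 0.0969] 1.464
0.69 0.4 0.18 [0.4926 0.1736 0.0969] 1.564
0.69 0.2 0.18 [0.4959 0.1386 0.0969] 1.764
0.69 0.07 0.18 [0.5019 0.1161 0.0969] 1.896
0.69 0.07 0.12 [0.4985 0.115  0.0862] 1.896
0.69 0.07 0 [0.4935 0.1133 0.0643] 1.896
([-275.7, 285.2, 96.3], np.float64(-0.293))
```

>>> send_rows(steps=[[[-0.034, 0.036, 0.012], -0.04], [[-0.069, 0.071, 0.024], -0.08], [[-0.103, 0.107, 0.036], -0.11], [[-0.138, 0.143, 0.048], -0.15], [[-0.172, 0.178, 0.06], -0.19], [[-0.207, 0.214, 0.072], -0.22], [[-0.241, 0.25, 0.084], -0.26], [[-0.276, 0.285, 0.096], -0.293]], hand=1.0)

```text
clock: 1.1
position: [0.4096, 0.1867, 0.1349]
ee_rot: [0.762, 0.648, 0.0, -0.0]
ft_force: [0.9, 0.1, 0.3]
grip_width: 0.999
```

Run:
```python
from plan import *
q=np.load("q.npy")
w,xa=tcp_for(q,0,.555,0);w[2]+=.07;print(delta(w,xa)); print(pose()[0]['clock'],pose()[0]['ft_force'])
for n in("scene","top"):
    p,d=manip.camera(n); crop(p,130,110,340,310,3,f"pics/{n}1.png")
```

```text
([1.4, -0.4, 0.6], np.float64(0.001))
1.1 [0.91777039 0.07212041 0.26097553]
```

View pics/scene1.png

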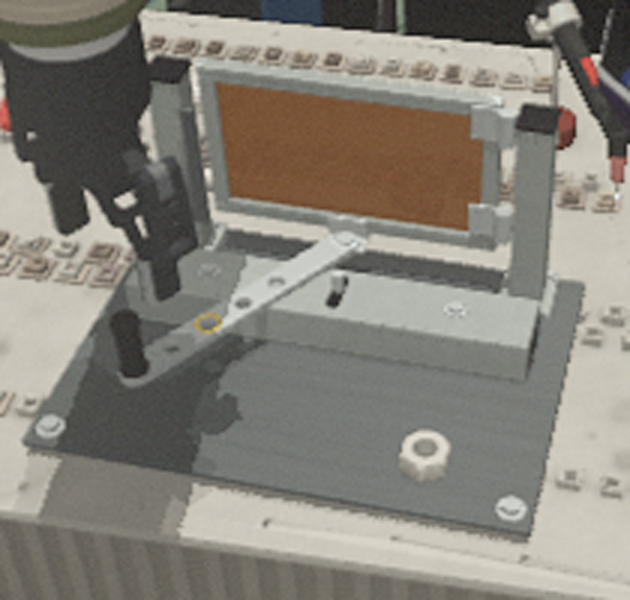

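View pics/top1.png

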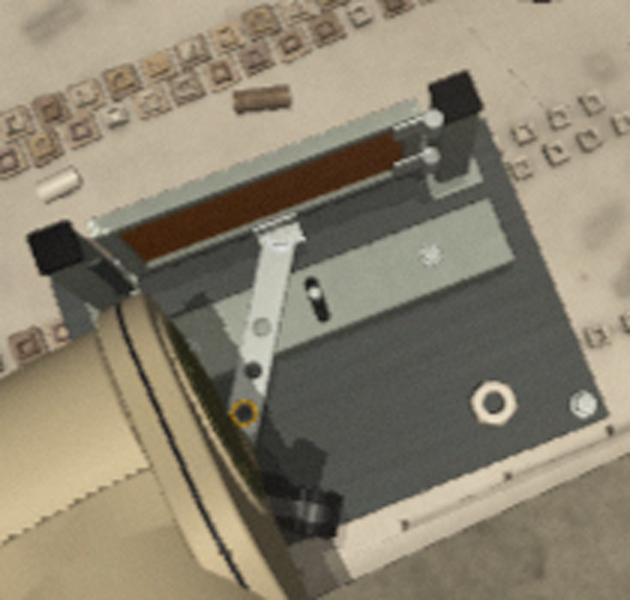

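>>> send_rows(steps=[[[0.001, 0, 0.012], 0], [[0.001, 0, 0.024], 0], [[0.001, 0, 0.036], 0], [[0.001, 0, 0.048], 0], [[0.001, 0, 0.059], 0], [[0.001, 0, 0.07], 0], [[0.001, 0, 0.07], 0], [[0.001, 0, 0.07], 0]])

```text
clock: 2.2
position: [0.4097, 0.1894, 0.0656]
ee_rot: [0.762, 0.648, 0.0, 0.0]
ft_force: [-0.6, -0.4, -0.1]
grip_width: 0.999
```

>>> send_rows(steps=[[[0, 0, 0], 0], [[0, 0, 0], 0], [[0, 0, 0], 0], [[0, 0, 0], 0], [[0, 0, 0], 0], [[0, 0, 0], 0], [[0, 0, 0], 0], [[0, 0, 0], 0]], hand=0.1, force=40)

```text
clock: 3.2
position: [0.4095, 0.1894, 0.0653]
ee_rot: [0.762, 0.648, 0.0, -0.0]
ft_force: [0.4, 0.3, 1.1]
grip_width: 0.174
```

Run:
```python
from plan import *
print(pose()[0]['clock'],pose()[0]['ft_force'],pose()[1:])
for n in("scene","top"):
    p,d=manip.camera(n); crop(p,130,110,340,310,3,f"pics/{n}2.png")
```

```text
3.2 [0.36091296 0.29396507 1.07851878] (array([0.4095037 , 0.18938767, 0.06532877]), np.float64(1.4090237810454616))
```

View pics/scene2.png

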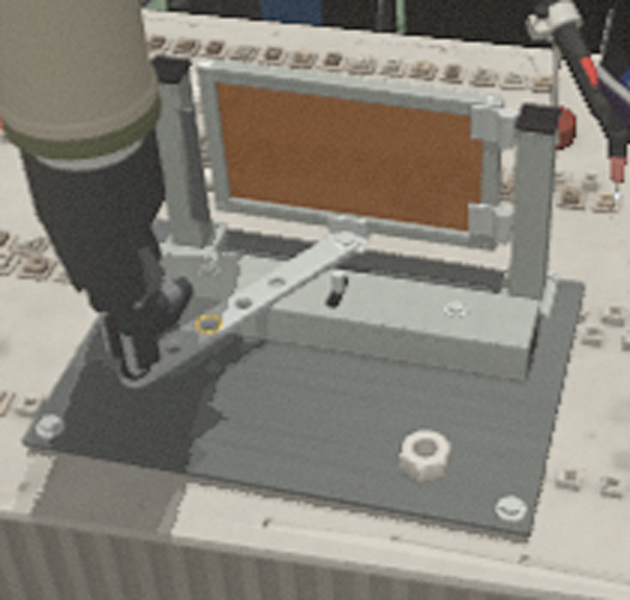

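The scene view shows the fingers closed on the knob at about (135,350), and the opening agrees with a 16 mm stem. Next: lift and push.

```bash
cat >> plan.py <<'E'
def rows(pts,h=H,extra=(0,0,0)):
    """deltas (tool mm, spin) for planned (f,a,t) points relative to the measured pose"""
    q=np.load("q.npy")
    for x in pts:
        w,xa=tcp_for(q,*x,h=h); print([round(float(v),3) for v in x],*delta(w+np.array(extra),xa), w.round(4))
E
python3 - <<'E'
from plan import *
rows([(0,.555,0),(.03,.555,.05),(.04,.555,.1),(.06,.555,.15),(.08,.555,.2)],h=34)
E
```

```text
[0.0, 0.555, 0.0] [-1.2, 0.1, 0.0] -0.0 [0.4094 0.1882 0.0653]
[0.03, 0.555, 0.05] [1.0, 4.8, -9.2] -0.0 [0.4144 0.1896 0.0745]
[0.04, 0.555, 0.1] [1.7, 8.1, -18.3] -0.0 [0.4178 0.1897 0.0836]
[0.06, 0.555, 0.15] [3.1, 12.8, -27.3] -0.0 [0.4226 0.1903 0.0926]
[0.08, 0.555, 0.2] [4.4, 18.0, -36.1] -0.0 [0.428  0.1908 0.1014]
```

>>> send_rows(steps=[[[0.001, 0.002, -0.004], 0], [[0.002, 0.005, -0.009], 0], [[0.002, 0.007, -0.014], 0], [[0.003, 0.009, -0.018], 0], [[0.003, 0.011, -0.023], 0], [[0.004, 0.013, -0.027], 0], [[0.005, 0.016, -0.032], 0], [[0.006, 0.018, -0.036], 0]])

```text
clock: 4.3
position: [0.4285, 0.1924, 0.1017]
ee_rot: [0.762, 0.648, 0.0, 0.0]
ft_force: [-4.3, 0.4, -1.2]
grip_width: 0.171
```

Run:
```python
from plan import *
o=pose()[0];print(o['ft_force'],o['torque'],o['position'])
for n in("scene",):
    p,d=manip.camera(n); crop(p,130,110,340,310,3,f"pics/{n}3.png")
f,a=solve(31.5,-5)
rows([(.08,.555,.2),(.25,.53,.2),(.4,.5,.2),(.55,.47,.2),(.7,.43,.2),(.7,.3,.2),(.7,.2,.2),(f,a,.2)],h=34)
```

```text
[-4.30344703  0.3515496  -1.22988507] [ 0.02249186  1.11252333 -0.14806742] [0.42853465 0.19242659 0.10169636]
[0.08, 0.555, 0.2] [-1.9, -0.7, 0.8] -0.0 [0.428  0.1908 0.1014]
[0.25, 0.53, 0.2] [3.5, 16.4, 0.8] -0.025 [0.4458 0.1934 0.1014]
[0.4, 0.5, 0.2] [4.4, 32.9, 0.8] -0.055 [0.4622 0.1916 0.1014]
[0.55, 0.47, 0.2] [2.8, 50.3, 0.8] -0.085 [0.479  0.1873 0.1014]
[0.7, 0.43, 0.2] [-3.1, 68.4, 0.8] -0.125 [0.4959 0.1785 0.1014]
[0.7, 0.3, 0.2] [-25.4, 72.6, 0.8] -0.255 [0.4966 0.1559 0.1014]
[0.7, 0.2, 0.2] [-42.0, 77.9, 0.8] -0.355 [0.4991 0.1386 0.1014]
[0.686, 0.068, 0.2] [-63.0, 85.7, 0.8] -0.487 [0.5034 0.1166 0.1014]
```

View pics/scene3.png

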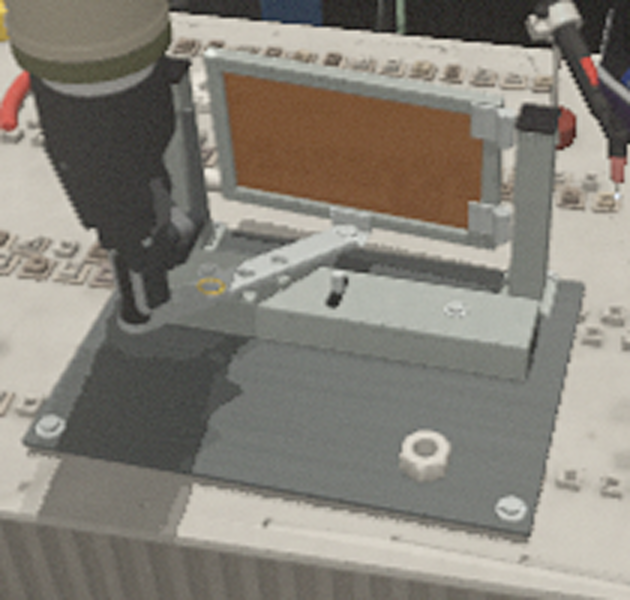

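The stay is lifted and the leaf has started to open. Next I'll push it open beside the pin.

>>> send_rows(steps=[[[0.004, 0.009, 0], -0.01], [[0.005, 0.017, 0], -0.025], [[0.006, 0.026, 0], -0.04], [[0.006, 0.034, 0], -0.055], [[0.005, 0.043, 0], -0.07], [[0.004, 0.051, 0], -0.085], [[0.002, 0.061, 0], -0.105], [[-0.001, 0.07, 0], -0.125]])

```text
clock: 5.35
position: [0.4974, 0.1797, 0.1011]
ee_rot: [0.72, 0.694, -0.0, -0.0]
ft_force: [-6.2, 0.4, 0.1]
grip_width: 0.17
```

Run:
```python
from plan import *
o=pose()[0];print(o['ft_force'],o['torque'],o['position'])
for n in("scene","top"):
    p,d=manip.camera(n); crop(p,130,110,340,310,3,f"pics/{n}4.png")
f,a=solve(31.5,-5)
rows([(.7,.43,.2),(.7,.3,.2),(.7,.2,.2),(f,a,.2)],h=34)
```

```text
[-6.15666188  0.43420349  0.14700689] [-0.01302786  1.50638257 -0.02555055] [0.49740019 0.17973933 0.10114225]
[0.7, 0.43, 0.2] [-0.8, -1.9, -0.2] -0.001 [0.4959 0.1785 0.1014]
[0.7, 0.3, 0.2] [-23.4, -0.4, -0.2] -0.131 [0.4966 0.1559 0.1014]
[0.7, 0.2, 0.2] [-40.6, 2.7, -0.2] -0.231 [0.4991 0.1386 0.1014]
[0.686, 0.068, 0.2] [-62.4, 7.8, -0.2] -0.363 [0.5034 0.1166 0.1014]
```

View pics/scene4.png

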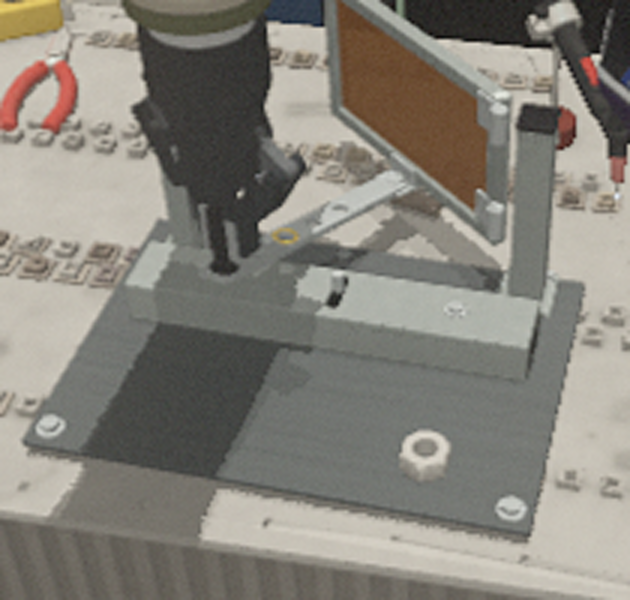

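View pics/top4.png

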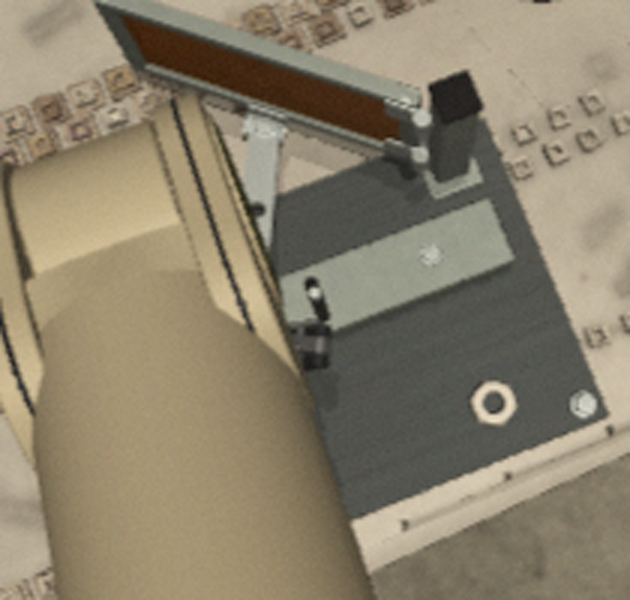

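The leaf is open, and the ringed hole at (285,236) is up-left of the pin at (338,280). Next I'll swing the stay over the pin.

>>> send_rows(steps=[[[-0.007, -0.002, 0], -0.045], [[-0.015, -0.001, 0], -0.09], [[-0.023, 0.0, 0], -0.131], [[-0.032, 0.001, 0], -0.18], [[-0.04, 0.003, 0], -0.23], [[-0.048, 0.005, 0], -0.275], [[-0.055, 0.0065, 0], -0.32], [[-0.062, 0.008, 0], -0.363]])

```text
clock: 6.45
position: [0.5024, 0.1172, 0.1011]
ee_rot: [0.582, 0.813, -0.001, -0.0]
ft_force: [-4.8, 0.5, -0.5]
grip_width: 0.175
```

Run:
```python
from plan import *
o=pose()[0];print(o['ft_force'],o['torque'],o['position'])
for n in("scene","top"):
    p,d=manip.camera(n); crop(p,180,140,280,230,6,f"pics/{n}5.png")
    np.savez(f"pics/{n}5.npz",p=p,d=d)
f,a=solve(31.5,-5)
rows([(f,a,.2),(f,a,.13),(f,a,0)],h=34)
q=np.load("q.npy")
P=pivot(f);
for t in(.2,.13):
  s=np.array([[P[0]-125*np.cos(t)*np.cos(a)+6*np.sin(t)*1,P[1]+125*np.cos(t)*np.sin(a),41+9+125*np.sin(t)+6*np.cos(t)]])
  print(proj("scene",S2W(q,s)))
```

```text
[-4.79523817  0.5321466  -0.53475838] [-0.25615786  1.40315384  0.10416734] [0.50243117 0.11716488 0.1011091 ]
[0.686, 0.068, 0.2] [-0.1, 0.8, -0.3] 0.001 [0.5034 0.1166 0.1014]
[0.686, 0.068, 0.13] [-0.1, -3.7, 12.1] 0.001 [0.4991 0.1152 0.089 ]
[0.686, 0.068, 0.0] [-0.1, -9.6, 35.8] 0.001 [0.4935 0.1133 0.0653]
[[242.7162489  194.80830012]]
[[242.62173893 198.51535294]]
```

View pics/scene5.png

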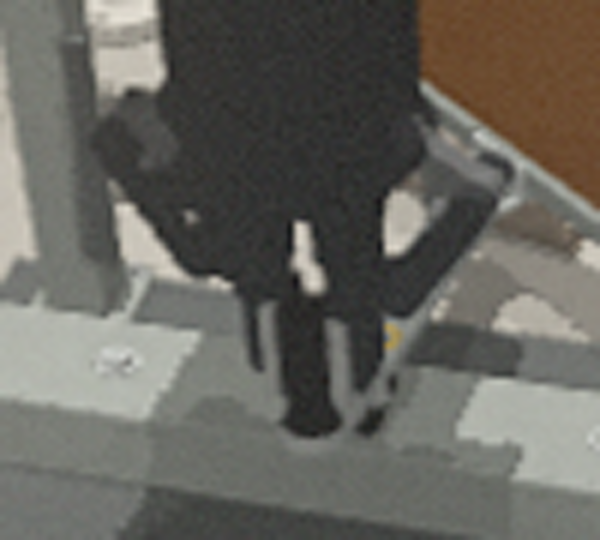

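View pics/top5.png

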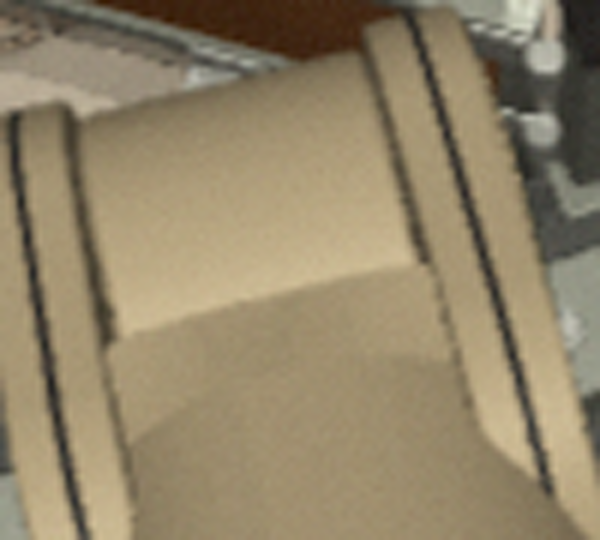

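Run:
```python
from plan import *
q=np.load("q.npy")
def yell(fn,s,off):
    im=cv2.cvtColor(cv2.imread(fn),cv2.COLOR_BGR2HSV); m=cv2.inRange(im,(18,120,110),(35,255,255))
    n,l,st,c=cv2.connectedComponentsWithStats(cv2.dilate(m,np.ones((7,7))))
    i=[k for k in range(1,n) if 60<st[k,0]<450 and 100<st[k,1]<450 and st[k,4]>100]
    out=[]
    for k in i:
        b=st[k]; out.append((b[:5],((b[0]+b[2]/2)/s+off[0]-1/3,(b[1]+b[3]/2)/s+off[1]-1/3)))
    return out
def hole(f,a,t):
    p=pivot(f); r=125*np.cos(t)-6*np.sin(t)
    return np.array([p[0]-r*np.cos(a),p[1]+r*np.sin(a),41+125*np.sin(t)+6*np.cos(t)])
def state(tcp,h=34):
    s=W2S(q,np.array(tcp))[0]; z=s[2]+18.7-9-41
    t=least_squares(lambda t:185*np.sin(t)+h*np.cos(t)-z,[0.1]).x[0]; r=185*np.cos(t)-h*np.sin(t)
    fa=least_squares(lambda v:knobS(v[0],v[1],t,h)[:2]-s[:2],[.3,.4]).x
    return fa[0],fa[1],t
for nm,fn,off,tcp in [("scene","pics/scenec.png",(130,110),(.4095,.1894,.0653)),("top","pics/topc.png",(130,120),(.4095,.1894,.0653)),("scene","pics/scene2.png",(130,110),(.4095,.1894,.0653)),("scene","pics/scene3.png",(130,110),(.4285,.1924,.1017)),("scene","pics/scene4.png",(130,110),(.4974,.1797,.1011))]:
    st=state(tcp); hh=hole(*st); print(fn,np.round(st,3),"model",hh.round(1))
    for b,(u,v) in yell(fn,3,off):
        m=W2S(q,onz(nm,u,v,hh[2]/1000+Z))[0]; print("   ",b,"meas",m.round(1),"diff",(m-hh)[:2].round(1))
```

```text
pics/scenec.png [-0.002  0.562  0.   ] model [-25.9  69.6  47. ]
    [193 318  31  17 325] meas [-28.   69.3  56. ] diff [-2.  -0.3]
pics/topc.png [-0.002  0.562  0.   ] model [-25.9  69.6  47. ]
    [227 366  34  34 887] meas [-26.1  68.6  56. ] diff [-0.1 -1. ]
pics/scene2.png [-0.002  0.562  0.   ] model [-25.9  69.6  47. ]
    [193 313  32  23 512] meas [-26.   69.6  56. ] diff [-0.1  0. ]
pics/scene3.png [0.081 0.564 0.202] model [-13.1  68.6  71.9]
    [198 277  29  20 347] meas [-15.4  68.1  80.9] diff [-2.3 -0.6]
pics/scene4.png [0.713 0.438 0.198] model [49.  36.3 71.5]
    [271 226  29  20 368] meas [47.1 37.1 80.5] diff [-1.9  0.8]
```

Run:
```python
from h import *
a=np.load("pics/top0.npz")['p'];b=np.load("pics/scene0.npz")['p']
A=cv2.resize(a[198:224,222:250],None,fx=14,fy=14,interpolation=cv2.INTER_NEAREST);B=cv2.resize(b[194:220,228:256],None,fx=14,fy=14,interpolation=cv2.INTER_NEAREST)
cv2.imwrite("pics/pin.png",cv2.cvtColor(np.hstack([A,B]),cv2.COLOR_RGB2BGR))
```

```text
(no output)
```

View pics/pin.png

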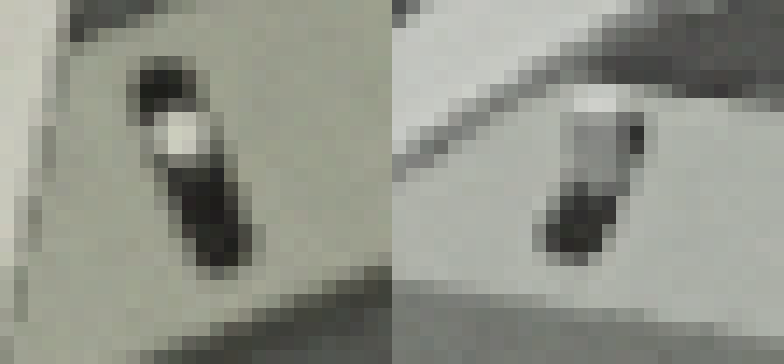

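Run:
```python
from plan import *
q=np.load("q.npy")
print(W2S(q,onz("top",234.2,206.9,.0655)),W2S(q,onz("scene",242.4,200.6,.0655)))
print("slot ends top", W2S(q,onz("top",222+162/14-.5,198+57/14-.5,.05)),W2S(q,onz("top",222+222/14-.5,198+266/14-.5,.05)))
for px in (31,32,33): 
  f,a=solve(px,-5);print(px,f,a);rows([(f,a,.2),(f,a,.15),(f,a,.13),(f,a,.1),(f,a,0)],h=34)
```

```text
[[33.01068615 -5.26757006 65.5       ]] [[34.17504538 -4.02082372 65.5       ]]
slot ends top [[47.40578873 -7.13335076 50.        ]] [[14.55838787 -4.11102477 50.        ]]
31 0.6808423841836558 0.06563403828373283
[0.681, 0.066, 0.2] [-0.3, 0.3, -0.3] -0.002 [0.5029 0.1163 0.1014]
[0.681, 0.066, 0.15] [-0.3, -3.0, 8.5] -0.002 [0.4998 0.1153 0.0926]
[0.681, 0.066, 0.13] [-0.3, -4.2, 12.1] -0.002 [0.4987 0.1149 0.089 ]
[0.681, 0.066, 0.1] [-0.3, -5.8, 17.5] -0.002 [0.4971 0.1143 0.0836]
[0.681, 0.066, 0.0] [-0.3, -10.1, 35.8] -0.002 [0.493  0.1129 0.0653]
32 0.6905818915066984 0.07041442112766648
[0.691, 0.07, 0.2] [0.0, 1.3, -0.3] 0.003 [0.5038 0.1169 0.1014]
[0.691, 0.07, 0.15] [0.0, -2.0, 8.5] 0.003 [0.5007 0.1159 0.0926]
[0.691, 0.07, 0.13] [0.0, -3.2, 12.1] 0.003 [0.4995 0.1155 0.089 ]
[0.691, 0.07, 0.1] [0.0, -4.8, 17.5] 0.003 [0.498  0.115  0.0836]
[0.691, 0.07, 0.0] [0.1, -9.1, 35.8] 0.003 [0.4939 0.1136 0.0653]
33 0.7003437302345946 0.07528237509072298
[0.7, 0.075, 0.2] [0.3, 2.3, -0.3] 0.008 [0.5046 0.1175 0.1014]
[0.7, 0.075, 0.15] [0.4, -1.0, 8.5] 0.008 [0.5015 0.1165 0.0926]
[0.7, 0.075, 0.13] [0.4, -2.2, 12.1] 0.008 [0.5004 0.1161 0.089 ]
[0.7, 0.075, 0.1] [0.4, -3.8, 17.5] 0.008 [0.4988 0.1156 0.0836]
[0.7, 0.075, 0.0] [0.4, -8.1, 35.8] 0.008 [0.4947 0.1143 0.0653]
```

>>> send_rows(steps=[[[0, -0.0003, 0.002], 0], [[0, -0.0006, 0.004], 0], [[0.0001, -0.001, 0.006], 0.002], [[0.0001, -0.0015, 0.008], 0.004], [[0.0002, -0.002, 0.01], 0.005], [[0.0002, -0.0027, 0.012], 0.005], [[0.0002, -0.003, 0.013], 0.005], [[0.0002, -0.003, 0.013], 0.005]])

```text
clock: 7.55
position: [0.5002, 0.1166, 0.0886]
ee_rot: [0.585, 0.811, 0.0, 0.0]
ft_force: [-5.6, -1.7, 3.8]
grip_width: 0.175
```

Run:
```python
from plan import *
o=pose()[0];print(o['ft_force'],o['torque'],o['position'])
p,d=manip.camera("scene"); crop(p,180,140,280,230,6,f"pics/scene6.png")
f,a=solve(32.5,-5)
rows([(f,a,.125),(f,a,.12),(f,a,.11),(f,a,.1)],h=34)
```

```text
[-5.58013353 -1.72823146  3.81181693] [-0.26385288  0.88088071  0.00247438] [0.50021202 0.11656001 0.08863302]
[0.695, 0.073, 0.125] [-0.6, -0.8, 0.5] -0.0 [0.4997 0.1157 0.0881]
[0.695, 0.073, 0.12] [-0.6, -1.0, 1.4] -0.0 [0.4994 0.1156 0.0872]
[0.695, 0.073, 0.11] [-0.6, -1.6, 3.2] -0.0 [0.4989 0.1155 0.0854]
[0.695, 0.073, 0.1] [-0.6, -2.1, 5.0] -0.0 [0.4984 0.1153 0.0836]
```

View pics/scene6.png

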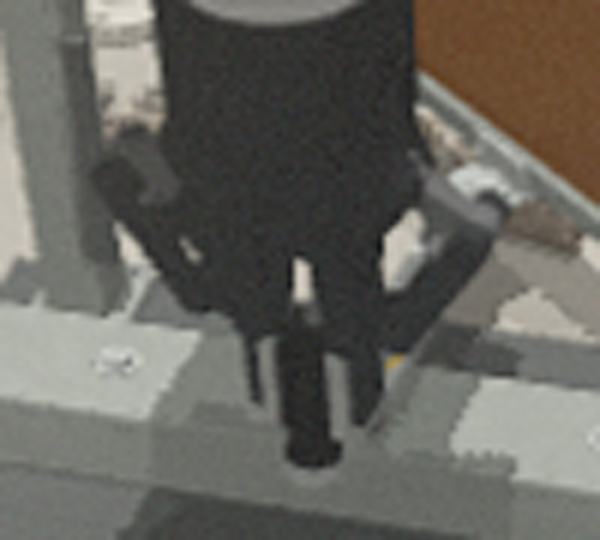

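>>> send_rows(steps=[[[-0.0003, -0.0005, 0.0005], 0], [[-0.0006, -0.0008, 0.0008], 0], [[-0.0006, -0.001, 0.0011], 0], [[-0.0006, -0.001, 0.0014], 0], [[-0.0006, -0.001, 0.0017], 0], [[-0.0006, -0.0011, 0.002], 0], [[-0.0006, -0.0011, 0.002], 0], [[-0.0006, -0.0011, 0.002], 0]])

```text
clock: 8.6
position: [0.4996, 0.1158, 0.0869]
ee_rot: [0.585, 0.811, 0.0, 0.001]
ft_force: [-5.9, -1.2, 4.7]
grip_width: 0.172
```

>>> send_rows(steps=[[[0, -0.0002, 0.0003], 0], [[0, -0.0003, 0.0006], 0], [[0, -0.0004, 0.0009], 0], [[0, -0.0005, 0.0012], 0], [[0, -0.0006, 0.0015], 0], [[0, -0.0007, 0.0018], 0], [[0, -0.0008, 0.002], 0], [[0, -0.0008, 0.002], 0]])

```text
clock: 9.6
position: [0.4991, 0.1156, 0.085]
ee_rot: [0.585, 0.811, 0.001, 0.001]
ft_force: [-4.6, -1.6, 4.3]
grip_width: 0.177
```

Run:
```python
from plan import *
o=pose()[0];print(o['ft_force'],o['torque'],o['position'])
p,d=manip.camera("scene"); crop(p,130,110,340,310,3,f"pics/scene7.png")
f,a=solve(32.5,-5)
rows([(f,a,.12),(f,a,.11),(f,a,.1)],h=34)
```

```text
[-4.59265871 -1.55494634  4.26056109] [-0.10074665  0.5637272  -0.00843069] [0.49913305 0.11563622 0.08501893]
[0.695, 0.073, 0.12] [-0.1, 0.2, -2.2] -0.0 [0.4994 0.1156 0.0872]
[0.695, 0.073, 0.11] [-0.1, -0.3, -0.4] -0.0 [0.4989 0.1155 0.0854]
[0.695, 0.073, 0.1] [-0.1, -0.8, 1.4] -0.0 [0.4984 0.1153 0.0836]
```

View pics/scene7.png

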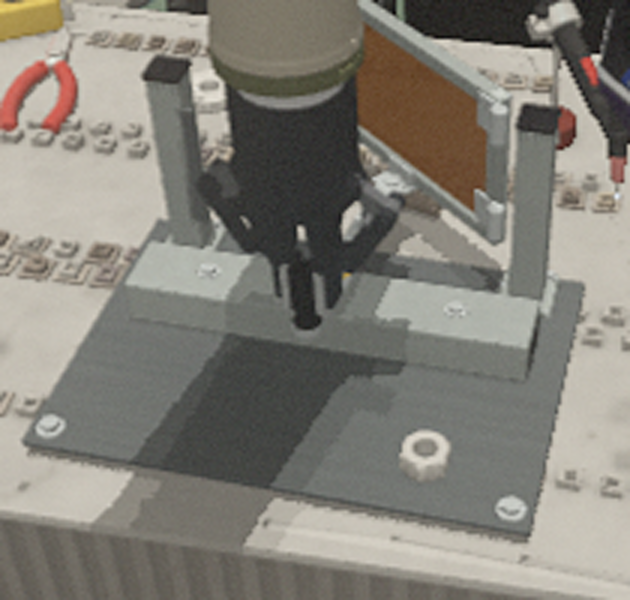

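>>> send_rows(steps=[[[0, -0.0002, 0.0006], 0], [[0, -0.0004, 0.0012], 0], [[0, -0.0007, 0.0018], 0], [[0, -0.0009, 0.0024], 0], [[0, -0.0011, 0.003], 0], [[0, -0.0013, 0.0035], 0], [[0, -0.0015, 0.004], 0], [[0, -0.0015, 0.004], 0]])

```text
clock: 10.65
position: [0.4976, 0.1158, 0.0806]
ee_rot: [0.585, 0.811, 0.001, 0.0]
ft_force: [1.2, 0.7, 5.5]
grip_width: 0.169
```

The pin now takes the spring load, so the hole is on it. I'll keep lowering with slightly more push.

>>> send_rows(steps=[[[0, 0.0005, 0.0], 0], [[0, 0.001, 0.0003], 0], [[0, 0.0008, 0.0009], 0], [[0, 0.0006, 0.0015], 0], [[0, 0.0004, 0.0023], 0], [[0, 0.0002, 0.003], 0], [[0, 0.0, 0.004], 0], [[0, 0.0, 0.004], 0]])

```text
clock: 11.65
position: [0.4968, 0.1154, 0.0761]
ee_rot: [0.585, 0.811, -0.0, -0.0]
ft_force: [-2.1, 0.6, 2.9]
grip_width: 0.17
```

Run:
```python
from plan import *
f,a=solve(33,-5)
rows([(f,a,.06),(f,a,.04),(f,a,.02),(f,a,.0)],h=34)
```

```text
[0.7, 0.075, 0.06] [-0.4, 0.1, -0.2] 0.003 [0.497  0.115  0.0763]
[0.7, 0.075, 0.04] [-0.4, -0.8, 3.4] 0.003 [0.4961 0.1147 0.0727]
[0.7, 0.075, 0.02] [-0.4, -1.6, 7.1] 0.003 [0.4954 0.1145 0.069 ]
[0.7, 0.075, 0.0] [-0.4, -2.3, 10.8] 0.003 [0.4947 0.1143 0.0653]
```

>>> send_rows(steps=[[[0, 0.0004, 0.0005], 0], [[0, 0.0002, 0.001], 0], [[0, 0.0, 0.0018], 0], [[0, -0.0001, 0.0025], 0], [[0, -0.0002, 0.0033], 0], [[0, -0.0004, 0.004], 0], [[0, -0.0005, 0.0045], 0], [[0, -0.0005, 0.005], 0]])

```text
clock: 12.65
position: [0.4961, 0.1151, 0.0711]
ee_rot: [0.585, 0.811, -0.0, -0.0]
ft_force: [-5.7, -1.4, 3.1]
grip_width: 0.17
```

>>> send_rows(steps=[[[-0.0001, -0.0002, 0.0007], 0], [[-0.0002, -0.0003, 0.0014], 0], [[-0.0002, -0.0005, 0.0021], 0], [[-0.0002, -0.0006, 0.0028], 0], [[-0.0002, -0.0008, 0.0035], 0], [[-0.0002, -0.0009, 0.0042], 0], [[-0.0002, -0.001, 0.0048], 0], [[-0.0002, -0.001, 0.0048], 0]])

```text
clock: 13.65
position: [0.4954, 0.1147, 0.0664]
ee_rot: [0.585, 0.811, -0.0, -0.0]
ft_force: [-5.5, -1.6, 3.4]
grip_width: 0.173
```

>>> send_rows(steps=[[[0, -0.0001, 0.0003], 0], [[0, -0.0001, 0.0006], 0], [[0, -0.0002, 0.0009], 0], [[0, -0.0002, 0.0011], 0], [[0, -0.0002, 0.0013], 0], [[0, -0.0002, 0.0014], 0], [[0, -0.0002, 0.0015], 0], [[0, -0.0002, 0.0015], 0]])

```text
clock: 14.65
position: [0.4953, 0.1147, 0.065]
ee_rot: [0.585, 0.811, -0.0, -0.0]
ft_force: [-5.9, -2.8, 4.9]
grip_width: 0.172
```

Run:
```python
from plan import *
o=pose()[0];print(o['ft_force'],o['torque'],o['position'])
p,d=manip.camera("scene"); crop(p,130,110,340,310,3,f"pics/scene8.png")
```

```text
[-5.88732922 -2.76551422  4.85615718] [-0.16048812  0.6849283  -0.06058927] [0.4953241  0.11465059 0.06504901]
```

View pics/scene8.png

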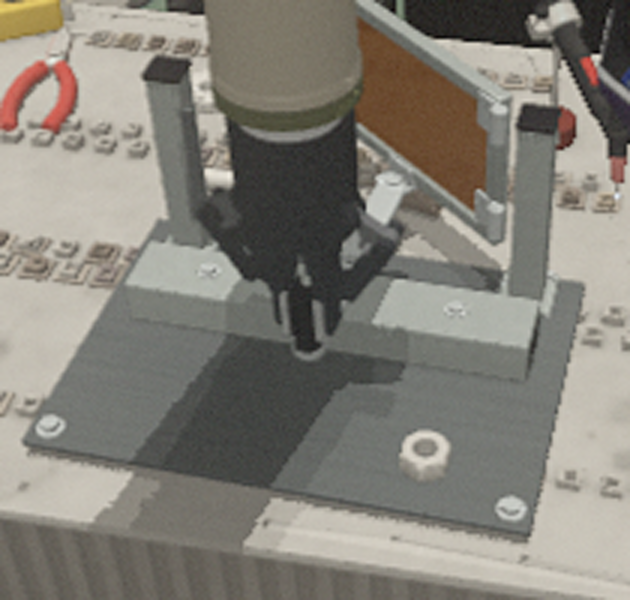

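>>> send_rows(steps=[[[0, 0, 0.0003], 0], [[0, 0, 0.0005], 0], [[0, 0, 0.0007], 0], [[0, 0, 0.0009], 0], [[0, 0, 0.001], 0], [[0, 0, 0.001], 0], [[0, 0, 0.001], 0], [[0, 0, 0.001], 0]])

```text
clock: 15.7
position: [0.4952, 0.1145, 0.064]
ee_rot: [0.585, 0.811, -0.0, -0.0]
ft_force: [-5.9, -1.2, 4.2]
grip_width: 0.176
```

>>> send_rows(steps=[[[0, 0, 0.0003], 0], [[0, 0, 0.0006], 0], [[0, 0, 0.0009], 0], [[0, 0, 0.0012], 0], [[0, 0, 0.0015], 0], [[0, 0, 0.0015], 0], [[0, 0, 0.0015], 0], [[0, 0, 0.0015], 0]])

```text
clock: 16.7
position: [0.4954, 0.1145, 0.0627]
ee_rot: [0.585, 0.811, -0.0, 0.0]
ft_force: [-5.3, -1.6, 6.2]
grip_width: 0.174
```

>>> send_rows(steps=[[[0, -0.0003, 0.0], 0], [[0, -0.0006, 0.0], 0], [[0, -0.0009, 0.0], 0], [[0, -0.0012, 0.0], 0], [[0, -0.0015, 0.0], 0], [[0, -0.0018, 0.0], 0], [[0, -0.002, 0.0], 0], [[0, -0.002, 0.0], 0]])

```text
clock: 17.7
position: [0.4945, 0.1144, 0.0629]
ee_rot: [0.585, 0.811, 0.001, 0.001]
ft_force: [5.4, 1.3, 2.2]
grip_width: 0.174
```

Run:
```python
from plan import *
o=pose()[0];print(o['ft_force'],o['torque'],o['position'])
```

```text
[5.39688513 1.25387968 2.18973603] [ 0.37419341 -1.53261791  0.04650768] [0.49454381 0.11438354 0.06294055]
```

>>> send_rows(steps=[[[0, 0.0004, 0], 0], [[0, 0.0008, 0], 0], [[0, 0.001, 0], 0], [[0, 0.001, 0], 0], [[0, 0.001, 0], 0], [[0, 0.001, 0], 0], [[0, 0.001, 0], 0], [[0, 0.001, 0], 0]])

```text
clock: 18.7
position: [0.4945, 0.1144, 0.0627]
ee_rot: [0.585, 0.811, 0.0, -0.0]
ft_force: [2.5, 0.8, 4.8]
grip_width: 0.176
```

>>> send_rows(steps=[[[0, 0, 0], 0], [[0, 0, 0], 0], [[0, 0, 0], 0], [[0, 0, 0], 0], [[0, 0, 0], 0], [[0, 0, 0], 0], [[0, 0, 0], 0], [[0, 0, 0], 0]], hand=0.6)

```text
clock: 19.7
position: [0.4944, 0.1144, 0.0625]
ee_rot: [0.585, 0.811, 0.0, 0.0]
ft_force: [0.2, 0.4, -0.6]
grip_width: 0.599
```

>>> send_rows(steps=[[[0, 0, -0.01], 0], [[0, 0, -0.025], 0], [[0, 0, -0.045], 0], [[0, 0, -0.065], 0], [[0, -0.02, -0.085], 0], [[0, -0.05, -0.1], 0], [[0, -0.09, -0.12], 0], [[0, -0.13, -0.13], 0]])

```text
clock: 20.7
position: [0.3705, 0.073, 0.1944]
ee_rot: [0.585, 0.811, 0.001, 0.001]
ft_force: [0.1, -0.2, -0.0]
grip_width: 0.597
```

Run:
```python
from plan import *
o=pose()[0];print(o['ft_force'],o['position'])
for n in("scene","top"):
    p,d=manip.camera(n); crop(p,130,110,340,310,3,f"pics/{n}9.png"); np.savez(f"pics/{n}9.npz",p=p,d=d)
```

```text
[ 0.07378231 -0.18369811 -0.02461468] [0.37053436 0.07299484 0.1944479 ]
```

View pics/scene9.png

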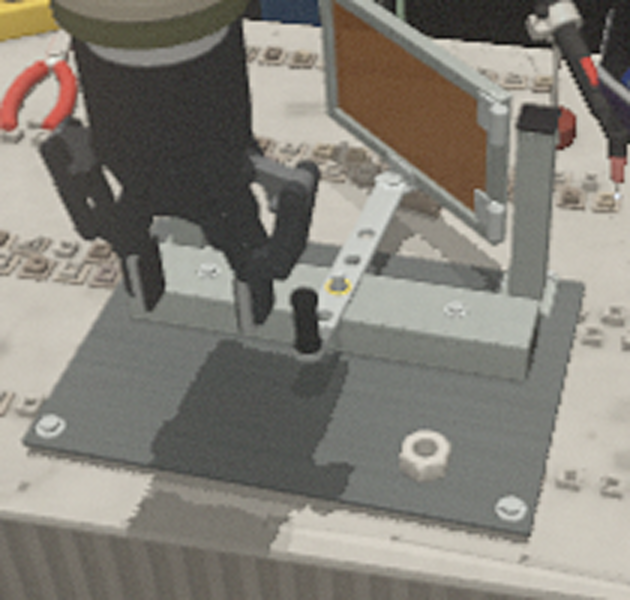

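View pics/top9.png

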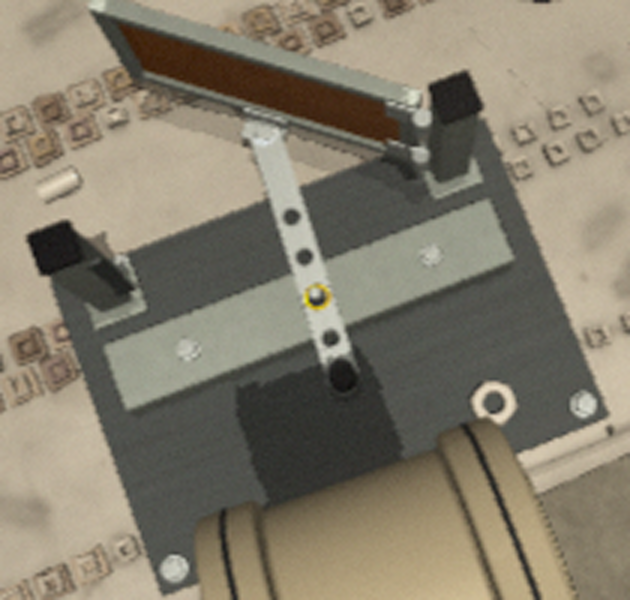

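The pin shows through the ringed hole in both views, at (338,287) in scene and (316,297) in top. Next: is the bar flat?

Run:
```python
from plan import *
q=np.load("q.npy"); f,a=solve(33,-5)
D={n:np.load(f"pics/{n}9.npz") for n in("top","scene")}
p=pivot(f)
for n in D:
    P=W2S(q,cloud(n,D[n]['d']).reshape(-1,3)); d=P[:,:2]-p; u=np.array([-np.cos(a),np.sin(a)]); s=d@u; l=d@[-u[1],u[0]]
    for lo,hi in((20,55),(75,110),(105,120),(132,148),(160,175)):
        m=(s>lo)&(s<hi)&(abs(l)<6)&(P[:,2]>30)&(P[:,2]<90); print(n,lo,hi,m.sum(),np.median(P[m,2]).round(1))
    m=(s>178)&(s<192)&(abs(l)<7)&(P[:,2]>80);print("knob top",np.median(P[m,2]) if m.any() else None)
    m=(abs(P[:,0]-30)<12)&(abs(P[:,1]+80)<40)&(P[:,2]>0);print("sill",np.median(P[m,2]))
    for t in (0,.03,.06):
        k=[]
        for r,h in((125,6),(185,50)):
            R=r*np.cos(t)-h*np.sin(t);k.append([p[0]-R*np.cos(a),p[1]+R*np.sin(a),50+r*np.sin(t)+h*np.cos(t)])
        print(t,((proj(n,S2W(q,k))-[130,110])*3).round(0).tolist())
```

```text
top 20 55 89 55.4
top 75 110 73 55.2
top 105 120 38 55.2
top 132 148 44 54.4
top 160 175 33 54.2
knob top 97.98005345991211
sill 50.31736033220901
0 [[313.0, 293.0], [335.0, 368.0]]
0.03 [[313.0, 292.0], [334.0, 365.0]]
0.06 [[312.0, 291.0], [333.0, 361.0]]
scene 20 55 52 56.7
scene 75 110 53 56.0
scene 105 120 19 56.1
scene 132 148 30 55.6
scene 160 175 12 55.8
knob top 99.04774415180884
sill 51.33841233808928
0 [[339.0, 283.0], [303.0, 291.0]]
0.03 [[339.0, 279.0], [304.0, 283.0]]
0.06 [[339.0, 275.0], [304.0, 275.0]]
```

```bash
python3 -c "
from workcell import manip
print(manip.get_obs()['clock'],manip.hand_in())"
```

```text
the job is handed in; nothing more can be done
20.8 None
```

The leaf is held open by the stay, with the ringed third hole down over the keeper pin and the gripper clear of everything. I handed the job in at 20.8 s. I gripped the knob, lifted the stay, pushed the leaf open beside the pin, then swung the hole over the pin and lowered it in small steps.

**Last checks:**
- **Hole on pin:** after letting go, both cameras show the pin through the yellow-ringed hole.
- **Stay flat:** depth puts the bar's top 4 to 6 mm above the sill along its whole length, with no upward tilt. It is a 6 mm bar.
- **Leaf opening:** about 0.70 rad, worked out from the geometry rather than read from the joint.
- **Forces:** the reported readings stayed under about 8 N throughout, and the wrist read near zero once clear.
- **Loose parts:** the nut and both tube pieces look unmoved in the cropped views. The step block was outside those crops, so I didn't look at it again, but the arm never went near it.

**What disagreed:**
- **Stand height:** the stand sits about 9 mm higher than the work surface, which I corrected for in the plan.
- **Last few millimetres:** the gripper went about 2.5 mm below where it first held the knob without a firm stop. The fingers probably slid slightly down the stem, so I relied on the depth check to confirm the stay is flat.

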